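Overhang a board carrier to the mark and hold it

TASK

Take the house-shaped sheet-metal guard off the board carrier and hang it astride the middle of the horizontal bar of the small rail. Then slide the carrier plate straight out along its stand, without lifting it off or letting it tip, until the front edge of the plate is level with the tip of the pointer on the index post, so that the underside of the board can be reached from below. The plate would tip over by itself there: finish while still holding it level on the stand, do not let go, and leave the other things on the bench alone.

Things in the scene. Friction and masses are not known exactly. Their poses are not given: they have to be found in the camera images.
- stand: fixed grey steel stand; its top is a narrow bar 44 mm wide (x), 190 mm long (y), at 60 mm height, on two columns over a dark foot 90 x 190 x 8 mm. Origin: centre of its underside, on the bench. Its own +y axis points outward, along the top bar towards the index post; the outward end of the bar is at y = +95 mm
- plate: loose aluminium carrier plate 60 mm wide (x), 180 mm long (y), 8 mm thick, about 0.3 kg, lying along the stand's top bar, 8 mm wider than it each side: grip it by its long edges. Origin: centre of its underside; +y is outward. A green circuit module, 40 mm wide, 60 mm long, 13 mm high, is fixed on it, centred at y = +55 mm; the rear half is bare
- plate_front (a point): middle of the plate's front (outward) end face, at half its thickness: (0, +90, +4) mm in the plate's frame
- guard: loose guard of bent 3 mm aluminium sheet, about 0.12 kg, open at both ends: two upright walls and a 45 degree roof, 55 mm wide (x), 70 mm long along the ridge (y), ridge 50 mm high; on the ridge a black grip tab 10 mm thick (x), 40 mm long (y), from 47 to 75 mm height. Origin: centre of its underside. It starts standing on the plate over the module
- guard_ridge (a point): inside of the guard's ridge at mid length, (0, 0, +46) mm in the guard's frame; on the bar it comes to rest about 8.5 mm above the bar's axis
- rail: fixed small rail: a horizontal round bar of 12 mm diameter along its own y axis, 160 mm long, axis 130 mm above the bench, on a post at each end. Origin: on the bench below the middle of the bar
- rail_mid (a point): middle of the bar, on its axis; y along the bar
- mark: fixed index post, 12 mm thick and 74 mm high with a round foot 38 mm wide, beyond the outward end of the stand and beside the plate's path, on the stand's +x side. Origin: centre of its underside; axes parallel to the stand's
- mark_tip (a point): tip of the post's horizontal pointer, 66 mm above the bench, pointing across the plate's path; the plate's front edge is to be at the same place along the stand's y as this tip. It stands 42 mm from the stand's middle line, 12 mm clear of the plate's edge
- tape_roll: bystander: black roll of tape, 66 mm wide, 18 mm high, lying flat; origin: centre of its underside
- terminal_block: bystander: green terminal block 16 x 46 x 16 mm; origin: centre of its underside
- relay: bystander: small box-shaped relay 13 x 29 x 26 mm; origin: centre of its underside

How it is judged (in metres and radians):
On the way, in this order (a step that is already met when the one before it is completed fails the run):
1. the guard hangs astride the bar, released (x of guard_ridge in the frame of rail_mid between -0.015 and 0.015 m and y of guard_ridge in the frame of rail_mid between -0.05 and 0.05 m and z of guard_ridge in the frame of rail_mid between 0 and 0.018 m and contact force between guard and rail above 0.2 N and contact force between the fingers and guard below 0.1 N and angle between guard's own z axis and vertical below 0.3 rad and linear speed of guard below 0.05 m/s), for 0.3 s.
2. the plate's front edge is at the mark, held (y of plate_front in the frame of mark_tip between -0.006 and 0.006 m and x of plate_front in the frame of stand between -0.018 and 0.018 m and angle between the y axis of plate and the y axis of stand, either way round below 0.13 rad and angle between plate's own z axis and vertical below 0.08 rad and z of plate in the frame of stand between 0.055 and 0.065 m and contact force between the fingers and plate above 1 N and contact force between plate and mark below 0.1 N and contact force between plate and guard below 0.1 N), for 0.2 s.
At the end, for the whole second after the job is handed in: The guard hangs free astride the bar (ridge within 15 mm sideways, 50 mm of the middle). The plate is at rest on the stand, straight within 0.13 rad and 18 mm, level within 0.08 rad, front edge within 6 mm of the pointer tip, touching neither post nor guard, fingers pressing over 1 N (all of step 1 and all of step 2 and linear speed of plate below 0.02 m/s); the arm keeps its last pose, push and grip.
It fails at once if the plate is lifted off the stand or falls (z of plate in the frame of stand above 0.072 m or z of plate in the frame of stand below 0.04 m).
It fails at once if the plate tips (angle between plate's own z axis and vertical above 0.25 rad).
It fails at once if the tape roll is disturbed (distance of tape_roll from where it was at the start of the episode above 0.03 m).
It fails at once if the terminal block is disturbed (distance of terminal_block from where it was at the start of the episode above 0.03 m).
It fails at once if the relay is disturbed (distance of relay from where it was at the start of the episode above 0.03 m).
It also fails if it takes over 48 s, if anything falls off the work surface, if the arm or the gripper's body presses on something with over 40 N, if the wrist force passes 120 N, or if a joint passes its speed limit or range.

ROBOT

A 7-joint arm with a two-finger parallel gripper is mounted at the origin on a cart in front of the work surface, level with it; the furniture and walls round the work are solid. World frame = base frame: x ahead of the robot, y to its left, z up, the work surface at z = 0. Lengths are in mm, angles in rad, forces in N, time in s.
With the tool pointing down it reaches from about 425 to 875 mm from the base axis. Payload 9.9 kg.
Tool frame: the origin (TCP) lies at the very end of the fingers, on their centre line; the grasp point (between the pads) lies 19 mm behind it; z points along the fingers, y is the line along which they close (so a half turn about z gives the same grasp; the last joint's range is limited). The gripper opens to 85 mm and grips with 20 to 120 N. Pads are 22 mm wide; open, the fingers measure 114 mm over their backs; the gripper's body (76 mm by 85 mm) begins 54 mm behind the grasp point. The pads swing forward as they close: fully open they stand 13 mm farther back than shut.
Start: joints at [-1.418, 0.576, 0.025, 1.437, -0.015, 1.129, -0.057], TCP at [158.343, 656.168, 231.289] pointing down, gripper open.
Joint ranges: [-2.76, 2.76], [-0.34, 2.15], [-1.52, 1.57], [0.19, 2.46], [-1.09, 4.23], [0.17, 1.99], [-2.82, 2.82]. Speed limits (rad/s): [2.22, 2.22, 3.01, 3.01, 3.14, 3.14, 3.14].

INTERFACE

Orientations are given as a unit quaternion [x, y, z, w].
In Python, from station import env gives the robot as it stands. The module is installed in compiled form; this text tells all that it offers.
- The arm moves only by the tool move_arm, never from a script. Its argument "commands" is text: rows parted by semicolons, each of 7 numbers parted by spaces: the shift along the tool's x, y, z as a fraction of full scale, then the turn, a rotation vector about the tool's x, y, z as a fraction of full scale, then the opening, from -1 (shut) to 1 (fully open). In form: x y z rx ry rz hand; .... A call has 1 to 10 rows; each row shifts and turns the commanded pose from where the row before left it, along the tool's axes as they then stand; what a row does not reach is not made up. Full scale, the value 1, is 4 cm for a shift and 0.1 rad for a turn. A row lasts 1/8 s, in which the tool goes at most 62.5 mm and 10.7 degrees, less where a joint would pass 70% of its speed; a pose out of reach is approached as far as the arm can. A call with a number of a shift or a turn outside -1 to 1 is refused whole. A call with a gripper value outside its range is refused whole. The fingers move at their own pace and stop on an object; "force" is the grip in N (left out, the last holds). Time passes only in rows, so rows that do not move let the fingers close. It gives the time, the measured TCP pose, the force, the opening and the grip force at its end, in the units of the state.
- env.get_obs(): the state, without advancing time (a new reading comes with each control period).
- env.read_camera(name): name is "scene" or "top"; returns (picture, depth): 480x640x3 uint8, red, green, blue; 480x640 float32, mm along the optical axis (not along the pixel's ray), 0 where there is no reading.
- env.calibration(name): a dict with "fovy" (degrees; the focal length in pixels is half the picture's height over the tangent of half this angle, whatever the lens; pixels are square), "cx", "cy" (the principal point, pixels), "dist" ([k1, k2, p1, p2, k3] as OpenCV has them; the pictures are not rectified), "world_from_camera" (4x4, takes a point from camera to world coordinates). Camera axes: x right, y up, looking along -z (the intrinsics and any distortion apply to the point x, -y, -z); pixel columns grow to the right and rows downward; lengths in mm; the calibration is good to about 2 mm. A picture is of the moment at which its call begins. calibration takes no time and is no camera call.
- env.job_done(): hands the job in; it is judged then, once.
Trained networks look in the newest picture that a camera, given by its name, has taken for a name from the list of things; names that differ only in an ending like _2 or _b are one class to them, and where a whole thing is asked for, a point or a joint stands for the part that bears it (a point fixed in the world has none). Each returns a list of dicts, best first, with "score" (0 to 1); they miss things now and then, are a little off and sometimes report something else, mostly with a low value. They report only what shows in the picture. A call takes as long as a camera call.
- env.spot_in(label, camera): "point" ([x, y, z] in mm, in world coordinates, good to about 4 mm: the middle of the surface that is visible of it).
The state is a dict: "time": time; "joints": joint angles; "dq": joint speeds; "effort": joint torques, N m; "eef_pos": TCP position; "eef_rot": TCP orientation; "contact_force": force on the tool from outside, world axes, zero at the start; "wrist_torque": the same for the moment, N m; "grip_width": finger opening in mm; "gripper_force": force on a finger pad.
Only numpy, scipy, OpenCV 4.12 (cv2) and the standard library are available. Lean on these libraries where they do the work, as an engineer would, in place of code of your own. Each camera call takes 0.05 s, during which the arm holds its last target. There are 200 camera calls.

## Working session

There is one attempt and no reset: what is moved stays moved. The work goes in short steps, Python scripts to look and compute and a tool call to move; the robot and the scene stay as the last step left them, time stands still between calls to the robot, and variables do not carry over. Pictures are saved under pics/ and viewed, at most 13 in all, crops included, and the job is handed in when it is done.

Besides the shell and the picture viewer there is one more tool, called after "Call:" as name(argument=value, ...), one argument or row to a line, values as JSON. move_arm: Moves the arm, as the interface text tells. Shift numbers are shares of 4 cm and turn numbers shares of 0.1 rad, none past 1 either way. Its arguments: {"type":"object","properties":{"commands":{"type":"string"},"force":{"type":"number"}},"required":["commands"]}

```bash
mkdir -p pics
cat > h.py <<'E'
import numpy as np, cv2
from station import env
def K(n):
    c=env.calibration(n); f=240/np.tan(np.radians(c["fovy"])/2)
    return np.array([[f,0,c["cx"]],[0,f,c["cy"]],[0,0,1]]),np.array(c["dist"],float),np.array(c["world_from_camera"])
def cloud(n,d):
    k,dist,T=K(n); v,u=np.mgrid[0:480,0:640]
    p=cv2.undistortPoints(np.stack([u,v],-1).reshape(-1,1,2).astype(np.float32),k,dist).reshape(480,640,2)
    P=np.stack([p[...,0]*d,-p[...,1]*d,-d,np.ones_like(d)],-1)@T.T
    P=P[...,:3]; P[d<=0]=np.nan; return P
E
python3 - <<'E'
from h import *
for n in("scene","top"):
    im,d=env.read_camera(n); cv2.imwrite(f"pics/{n}0.png",im[...,::-1]); np.savez(f"{n}0.npz",im=im,P=cloud(n,d))
    print(n,np.round(K(n)[2][:3,3]))
    for l in["stand","plate","guard","rail","mark","mark_tip","tape_roll","terminal_block","relay"]:
        print(l,[(np.round(r["point"]),round(r["score"],2)) for r in env.spot_in(l,n)[:2]])
o=env.get_obs();print(o)
E
```

```text
scene [ -84. -517.  713.]
stand [(array([ 426., -139.,    7.]), 0.77)]
plate [(array([436., -90.,  66.]), 0.91), (array([608., 109.,  19.]), 0.17)]
guard [(array([430., -19.,  99.]), 0.63), (array([ 350., -311.,   27.]), 0.22)]
rail [(array([432., 254.,  24.]), 0.92)]
mark [(array([516., 121.,  24.]), 0.55)]
mark_tip [(array([509., 123.,  26.]), 0.72)]
tape_roll [(array([608., 110.,  18.]), 0.84)]
terminal_block [(array([363.,  59.,  14.]), 0.56)]
relay [(array([ 348., -308.,   22.]), 0.51)]
top [ 374.  -13. 1533.]
stand [(array([ 431., -142.,    7.]), 0.9)]
plate [(array([444., -93.,  71.]), 0.88), (array([518., 126.,  11.]), 0.41)]
guard [(array([440.,  -6., 106.]), 0.6)]
rail []
mark [(array([512., 123.,   9.]), 0.54)]
mark_tip [(array([516., 123.,   9.]), 0.54)]
tape_roll [(array([606., 109.,  18.]), 0.64)]
terminal_block [(array([ 353., -310.,   26.]), 0.69)]
relay [(array([ 354., -306.,   25.]), 0.6)]
{'time': 1.0, 'joints': array([-1.41779353,  0.57565134,  0.02489779,  1.43709808, -0.01501461,
        1.12897935, -0.0564752 ]), 'dq': array([ 0.00048484,  0.00113769, -0.00145749,  0.00175232,  0.00161469,
        0.00171107,  0.00170297]), 'effort': array([ 9.12720634e-05, -7.65488648e+01,  2.24983692e+00, -2.86312348e+01,
        1.55570847e-02,  2.27747201e-03, -2.73113483e-05]), 'eef_pos': array([158.34269662, 656.17827076, 231.32218863]), 'eef_rot': array([ 1.18115721e-01,  9.92999837e-01,  2.50092103e-05, -8.55254450e-06]), 'contact_force': array([-0.52147674,  0.25541822,  0.27103917]), 'wrist_torque': array([0.00193187, 0.01955815, 0.01007114]), 'gripper_force': 0.0, 'grip_width': 85.26506009471058}
```

View pics/scene0.png

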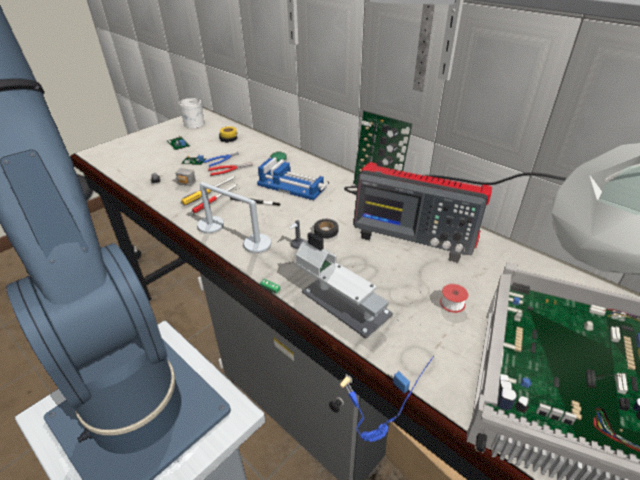

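View pics/top0.png

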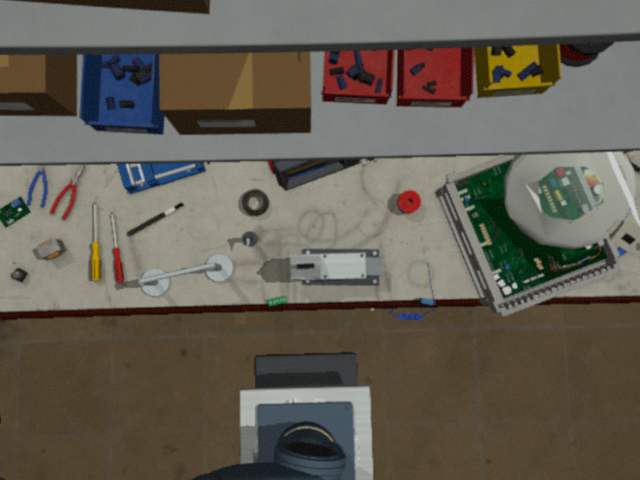

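The views show the stand lying along world y (plate at scene px ~350,285; guard ~315,262 with its black tab), the mark post at ~(296,235), and the rail from (205,190) to (257,240). In the top view the plate is at ~(345,265), the guard tab at ~(305,266), the mark at ~(249,239) and the bar from (155,275) to (220,265).

Run:
```python
from h import *
for n in("scene","top"):
    z=np.load(n+"0.npz");P=z["P"];im=z["im"].astype(int);x,y,h=P[...,0],P[...,1],P[...,2]
    def rep(name,m):
        q=P[m]
        if len(q)<6: print(n,name,len(q));return
        c=np.median(q,0);r=cv2.minAreaRect(q[:,:2].astype(np.float32))
        print(n,name,len(q),"med",np.round(c,1),"min",np.round(q.min(0)),"max",np.round(q.max(0)),"rect",np.round(r[0],1),np.round(r[1],1),round(r[2],1))
    dark=im.sum(-1)<150
    reg=(x>370)&(x<500)&(y>-260)&(y<60)
    rep("all>55",reg&(h>55))
    rep("plate",reg&(h>62)&(h<73)&(y<-30))
    rep("module/guard",reg&(h>74)&(h<135))
    rep("guardtop",reg&(h>98)&(h<118)&~dark)
    rep("tab",reg&(h>112))
    rep("tabdark",reg&(h>100)&dark)
    rep("foot",reg&(h>3)&(h<15))
    rb=(x>350)&(x<520)&(y>130)&(y<400)
    rep("bar",rb&(h>122)&(h<150))
    rep("barmid",rb&(h>122)&(h<150)&(y>220)&(y<280))
    rf=rb&(h>3)&(h<14); rep("railfoot",rf)
    rm=(x>440)&(x<545)&(y>80)&(y<165)
    rep("mark>20",rm&(h>20)); rep("mark>60",rm&(h>57)); rep("markfoot",rm&(h>2)&(h<14))
    rs=(x>640)&(h>250); rep("shelf",rs&(x<1500))
    if n=="scene":
        crop=z["im"][180:360,180:420]
    else: crop=z["im"][210:310,100:400]
    cv2.imwrite(f"pics/c_{n}.png",cv2.resize(crop[...,::-1],None,fx=800/crop.shape[1],fy=800/crop.shape[1],interpolation=2))
```

```text
scene all>55 2695 med [436.6 -65.   70.1] min [ 412. -193.   55.] max [476.  26. 147.] rect [444.4 -83.4] [ 63.6 219.6] 0.4
scene plate 1386 med [ 440.7 -103.    69.3] min [ 413. -193.   62.] max [476. -30.  73.] rect [ 444.6 -111.7] [ 63.4 162.9] 0.2
scene module/guard 795 med [429.9 -16.2 102.1] min [ 413. -148.   74.] max [472.  26. 135.] rect [443.5 -61.1] [ 58.6 173.9] 0.8
scene guardtop 368 med [432.6 -14.6 107.8] min [420. -47.  98.] max [462.  26. 118.] rect [440.4  -9.8] [40.4 72.9] 4.0
scene tab 311 med [439.5 -15.2 126.1] min [434. -45. 112.] max [451.  24. 147.] rect [441.3 -10.2] [16.3 69.6] 2.8
scene tabdark 142 med [439.2 -13.4 135.6] min [436. -31. 120.] max [448.   6. 147.] rect [441.6 -12.3] [10.8 36.7] 5.3
scene foot 2072 med [ 423.2 -118.6    9.2] min [ 370. -259.    3.] max [499.  58.  15.] rect [ 434.7 -100.3] [129.2 317.4] 0.0
scene bar 307 med [433.8 273.4 134.6] min [411. 195. 122.] max [458. 366. 142.] rect [432.4 279.8] [ 16.1 174. ] 12.3
scene barmid 101 med [438.4 251.  135.2] min [430. 220. 128.] max [449. 280. 142.] rect [440.3 250.5] [12.8 60.6] 8.7
sc
[... 1591 characters left out ...]
1 med [439.2 249.5 135.2] min [428. 220. 127.] max [450. 279. 145.] rect [439.6 250. ] [12.  59.1] 10.9
top railfoot 2370 med [435.7 263.3   5.8] min [350. 130.   3.] max [520. 400.  14.] rect [435.  265.1] [269.7 169.9] 90.0
top mark>20 52 med [514.6 127.1  71. ] min [494. 121.  24.] max [524. 132.  83.] rect [508.9 125.7] [30.  11.2] 4.9
top mark>60 47 med [514.4 127.3  71.6] min [494. 121.  58.] max [524. 132.  83.] rect [509.  125.6] [29.9 11. ] 6.5
top markfoot 559 med [498.4 119.9   4.2] min [440.  80.   2.] max [545. 165.  14.] rect [492.6 122.3] [ 84.5 104.6] 89.3
top shelf 40796 med [681.4 -85.7 616.9] min [ 640. -531.  597.] max [752. 443. 738.] rect [695.7 -43.9] [111.7 973.3] 0.0
```

View pics/c_scene.png

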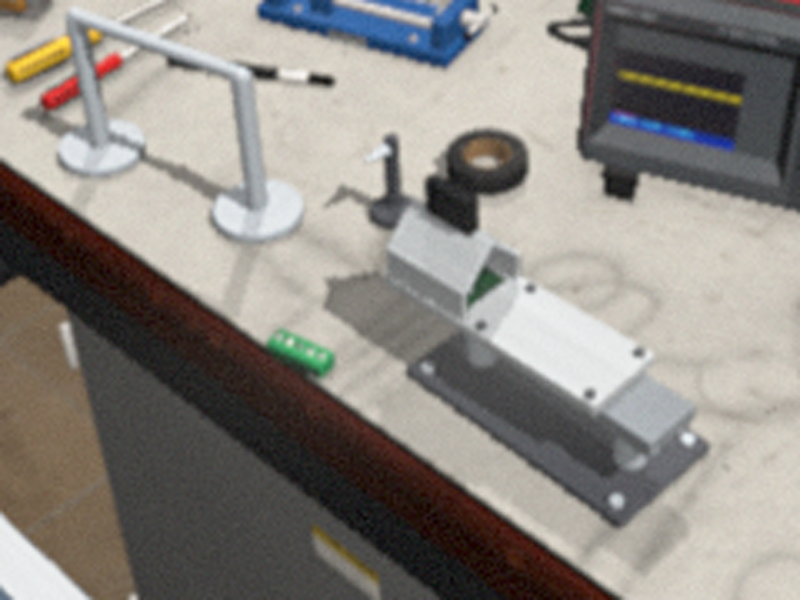

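View pics/c_top.png

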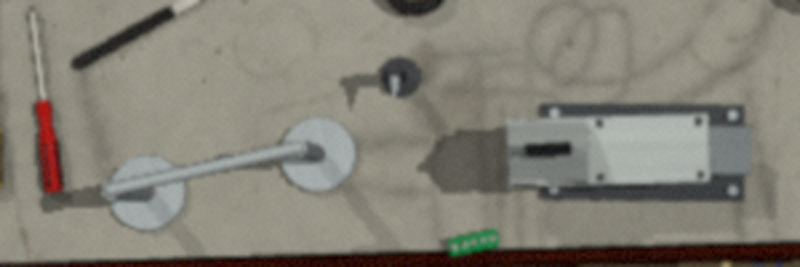

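The crops show the guard over the plate's outward end with its ridge along +y, the plate's rear edge at ~(710,165) in the top crop, and the pointer at ~(395,85) aiming at the plate's path. The bar is yawed about 11.5°. First I rotate, then move to above the guard.

Call:
move_arm(
  commands="0 0 0 0 0 1 1;0 0 0 0 0 1 1;0 0 0 0 0 1 1;0 0 0 0 0 1 1;0 0 0 0 0 1 1;0 0 0 0 0 1 1;0 0 0 0 0 1 1;0 0 0 0 0 1 1;0 0 0 0 0 1 1;0 0 0 0 0 1 1",
)

```text
time: 2.25
eef_pos: [158.2, 656.2, 231.3]
eef_rot: [0.581, 0.814, -0.0, -0.0]
contact_force: [0.1, -0.4, -0.3]
grip_width: 85.5
gripper_force: 0.0
```

Call:
move_arm(
  commands="0 0 0 0 0 1 1;0 0 0 0 0 1 1;0 0 0 0 0 0.8 1;-1 0.8 0 0 0 0 1;-1 0.9 0 0 0 0 1;-1 0.9 0 0 0 0 1;-1 0.9 0 0 0 0 1;-1 0.9 0 0 0 0 1;-1 0.9 0 0 0 0 1;-1 0.9 0 0 0 0 1",
)

```text
time: 3.5
eef_pos: [422.2, 388.8, 231.5]
eef_rot: [0.688, 0.726, 0.0, -0.0]
contact_force: [0.2, 0.7, -0.3]
grip_width: 85.5
gripper_force: 0.0
```

Call:
move_arm(
  commands="-1 0 0 0 0 0 1;-1 0 0 0 0 0 1;-1 0 0 0 0 0 1;-1 0 0 0 0 0 1;-1 0 0 0 0 0 1;-1 0 0 0 0 0 1;-1 0 0 0 0 0 1;-1 0 0 0 0 0 1;-1 0 0 0 0 0 1;0 0 0.3 0 0 0 0",
)

```text
time: 4.75
eef_pos: [441.1, 27.7, 220.0]
eef_rot: [0.69, 0.724, 0.001, 0.001]
contact_force: [-0.5, 0.4, 0.1]
grip_width: 70.0
gripper_force: 0.0
```

Call:
move_arm(
  commands="-0.9 -0.05 0.5 0 0 0 0;0 0 0.6 0 0 0 0;0 0 0.6 0 0 0 0;0 0 0.6 0 0 0 0;0 0 0.25 0 0 0 0;0 0 0 0 0 0 0",
)

```text
time: 5.5
eef_pos: [440.3, -5.2, 117.0]
eef_rot: [0.688, 0.726, -0.0, -0.0]
contact_force: [-0.3, -0.1, 0.5]
grip_width: 43.0
gripper_force: 0.0
```

Run:
```python
from h import *
im,d=env.read_camera("scene"); cv2.imwrite("pics/g1.png",cv2.resize(im[200:350,240:440,::-1],None,fx=4,fy=4,interpolation=2))
```

```text
(no output)
```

View pics/g1.png

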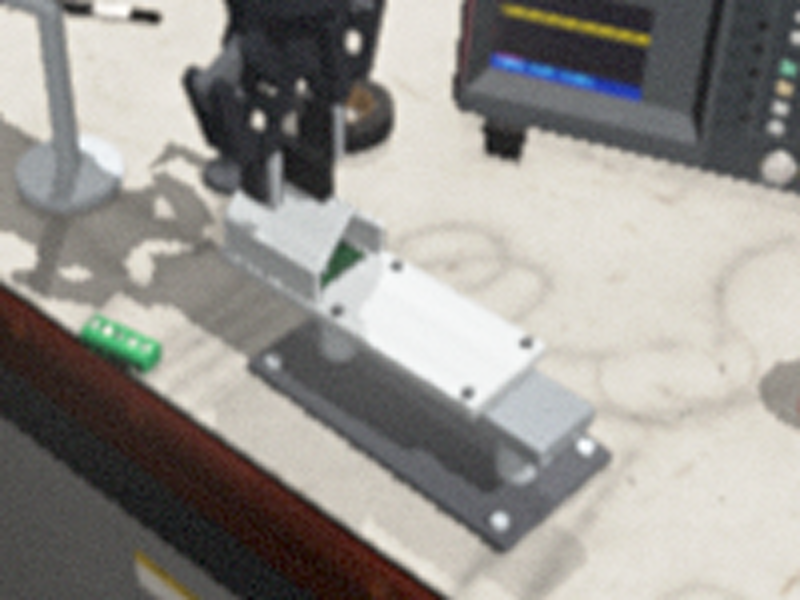

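The fingers (~(255,190) and (320,180)) straddle the tab above the roof. Closing and lifting next.

Call:
move_arm(
  commands="-0.1 0.02 0 0 0 0 -0.5;0 0 0 0 0 0 -1;0 0 0 0 0 0 -1;0 0 0 0 0 0 -1;0 0 0 0 0 0 -1",
  force=40,
)

```text
time: 6.18
eef_pos: [442.2, -9.8, 118.0]
eef_rot: [0.688, 0.726, 0.001, 0.001]
contact_force: [0.3, -2.2, 7.5]
grip_width: 9.5
gripper_force: 42.7
```

Call:
move_arm(
  commands="0 0 -0.2 0 0 0 -1;0 0 -0.4 0 0 0 -1;0 0 -0.6 0 0 0 -1;0 0 -0.7 0 0 0 -1;0 0 -0.7 0 0 0 -1;0 0 0 0 0 -0.5 -1;0 0 0 0 0 -0.5 -1;0 0 0 0 0 -0.5 -1",
)

```text
time: 7.18
eef_pos: [441.2, -9.5, 221.8]
eef_rot: [0.631, 0.776, 0.0, -0.0]
contact_force: [0.3, 0.6, -1.6]
grip_width: 9.4
gripper_force: 41.7
```

Run:
```python
from h import *
im,d=env.read_camera("scene"); cv2.imwrite("pics/g2.png",cv2.resize(im[180:330,240:440,::-1],None,fx=4,fy=4,interpolation=2))
P=cloud("scene",d);x,y,h=P[...,0],P[...,1],P[...,2]
m=(h>150)&(h<240)&(abs(x-441)<50)&(abs(y+10)<50);q=P[m]
m2=m&(im.min(-1)>110);q=P[m2];print(len(q),q.min(0),q.max(0),np.median(q,0))
m=(h>62)&(h<90)&(abs(x-441)<50)&(y<60)&(y>-170)&(im.min(-1)>90);q=P[m];print("plate",len(q),np.percentile(q,[.5,50,99.5],axis=0))
```

```text
935 [407.64269621 -49.87895569 172.8471676 ] [474.98532771  24.67003289 239.53079439] [424.77089172 -19.53733181 201.46784694]
plate 1674 [[ 413.07877856 -166.71758016   62.11173447]
 [ 438.75492744  -83.10219675   69.47494618]
 [ 474.38464972   26.69767286   81.39809815]]
```

View pics/g2.png

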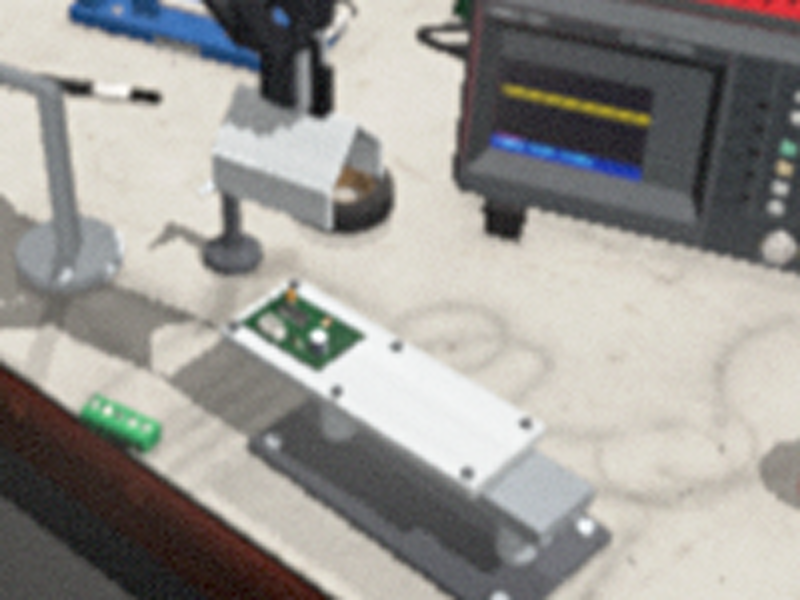

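The guard hangs in the fingers, clear of the plate; the module is exposed at ~(300,325). Next, over the rail.

Call:
move_arm(
  commands="0.5 0.1 0 0 0 0 -1;0.9 0.17 0 0 0 0 -1;1 0.17 0 0 0 0 -1;1 0.17 0 0 0 0 -1;1 0.17 0 0 0 0 -1;1 0.17 0 0 0 0 -1;1 0.17 0 0 0 0 -1;0.5 0.1 0 0 0 0 -1;0.3 0.06 0 0 0 0 -1;0 0 0 0 0 0 -1",
)

```text
time: 8.48
eef_pos: [433.3, 282.5, 221.3]
eef_rot: [0.631, 0.775, -0.0, 0.0]
contact_force: [-0.2, 0.1, -1.4]
grip_width: 9.3
gripper_force: 41.7
```

Run:
```python
from h import *
im,d=env.read_camera("scene"); cv2.imwrite("pics/g3.png",cv2.resize(im[130:280,140:340,::-1],None,fx=4,fy=4,interpolation=2))
for n in("scene","top"):
    if n=="top": im,d=env.read_camera(n)
    P=cloud(n,d);x,y,h=P[...,0],P[...,1],P[...,2]
    m=(h>165)&(h<215)&(abs(x-433)<50)&(abs(y-283)<60)&(im.min(-1)>100);q=P[m]
    print(n,len(q),np.round(cv2.minAreaRect(q[:,:2].astype(np.float32))[0]),cv2.minAreaRect(q[:,:2].astype(np.float32))[1:],np.round(np.median(q,0)), q[:,2].min())
print(env.get_obs()["eef_pos"])
# plate & mark, unobstructed
for n in("scene","top"):
    if n=="scene": im,d=env.read_camera(n)
    else: im,d=env.read_camera(n)
    P=cloud(n,d);x,y,h=P[...,0],P[...,1],P[...,2]
    q=P[(h>64)&(h<90)&(abs(x-441)<45)&(y<60)&(y>-150)]
    print(n,"plate front y",np.percentile(q[:,1],[98,99,99.7,100]))
    for s in range(-140,20,40):
        k=q[(q[:,1]>s)&(q[:,1]<s+40)];print(np.round(np.percentile(k[:,0],[1,99]),1),end=" ")
    q=P[(h>55)&(x>478)&(x<530)&(y>105)&(y<145)];t=q[q[:,0]<505]
    print("tip",len(t),np.round(t.mean(0),1),t[:,1].min(),t[:,1].max(),t[:,0].min(),"post",np.round(q[q[:,0]>510].mean(0),1))
```

```text
scene 568 [434. 282.] ((57.7811279296875, 74.82208251953125), 13.345212936401367) [416. 274. 197.] 171.85247097749198
top 276 [436. 266.] ((55.1563835144043, 38.413509368896484), 11.19326400756836) [425. 261. 204.] 173.55318007013125
[433.53846173 281.4006441  221.35318077]
scene plate front y [21.80077197 25.15487294 26.95846615 28.59329756]
[412.8 473.6] [413.6 473.9] [413.1 474.6] [413.5 474.5] tip 5 [500.8 125.1  69.3] 123.49594023488669 127.49160942464607 498.25440744637325 post [517.8 123.5  68.7]
top plate front y [24.41480191 26.50381984 27.22809687 27.73106914]
[412.4 470.2] [413.5 471.1] [412.3 471.8] [413.2 470.9] tip 9 [500.  127.9  69.1] 125.71059984683887 130.57223160226104 493.0720054749985 post [517.1 126.7  71.9]
```

View pics/g3.png

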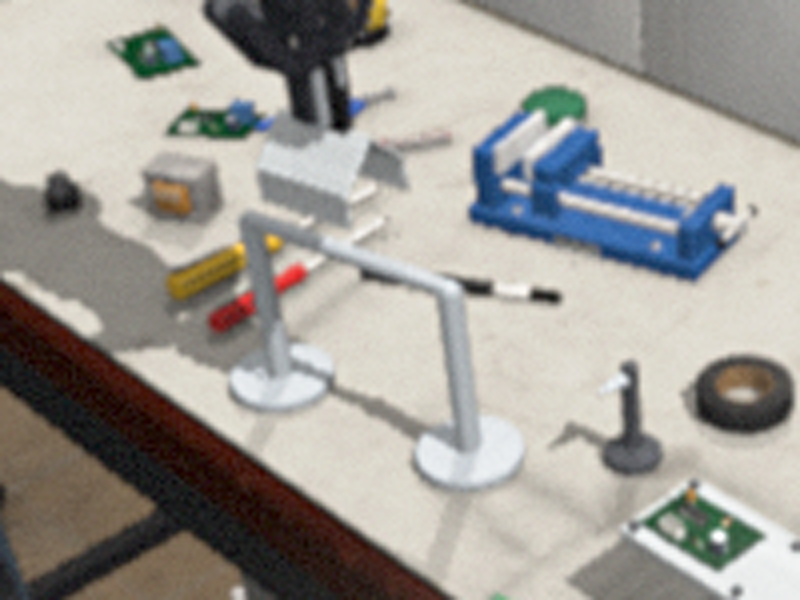

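The guard is above the bar's middle, aligned with it (guard at ~(330,170), bar from (250,220) to (450,285)). Lowering now.

Call:
move_arm(
  commands="0 0 0.4 0 0 0 -1;0 0 0.5 0 0 0 -1;0 0 0.5 0 0 0 -1;0 0 0.3 0 0 0 -1;0 0 0.2 0 0 0 -1;0 0 0 0 0 0 -1",
)

```text
time: 9.43
eef_pos: [433.3, 282.6, 145.2]
eef_rot: [0.632, 0.775, -0.0, -0.0]
contact_force: [0.4, -0.1, -0.5]
grip_width: 9.2
gripper_force: 41.6
```

Call:
move_arm(
  commands="0 0 0.05 0 0 0 -1;0 0 0 0 0 0 -1",
)

```text
time: 9.68
eef_pos: [433.4, 283.0, 143.6]
eef_rot: [0.631, 0.775, 0.0, 0.0]
contact_force: [0.2, 0.3, -1.1]
grip_width: 9.2
gripper_force: 41.6
```

Call:
move_arm(
  commands="0 0 0.05 0 0 0 -1;0 0 0 0 0 0 -1",
)

```text
time: 9.93
eef_pos: [433.6, 283.1, 142.6]
eef_rot: [0.632, 0.775, 0.001, -0.0]
contact_force: [-3.3, -1.3, 14.0]
grip_width: 9.1
gripper_force: 43.9
```

Call:
move_arm(
  commands="0 0 0 0 0 0 -0.4;0 0 0 0 0 0 -0.3;0 0 0 0 0 0 -0.3;0 0 -0.3 0 0 0 -0.3;0 0 -0.6 0 0 0 -0.3;0 0 -0.6 0 0 0 0;0 0 0 0 0 0 0.5",
)

```text
time: 10.8
eef_pos: [434.3, 283.4, 203.4]
eef_rot: [0.631, 0.775, 0.002, 0.0]
contact_force: [0.6, 0.2, -0.4]
grip_width: 59.7
gripper_force: 0.0
```

Run:
```python
from h import *
im,d=env.read_camera("scene"); cv2.imwrite("pics/g4.png",cv2.resize(im[130:280,140:340,::-1],None,fx=4,fy=4,interpolation=2))
```

```text
(no output)
```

View pics/g4.png

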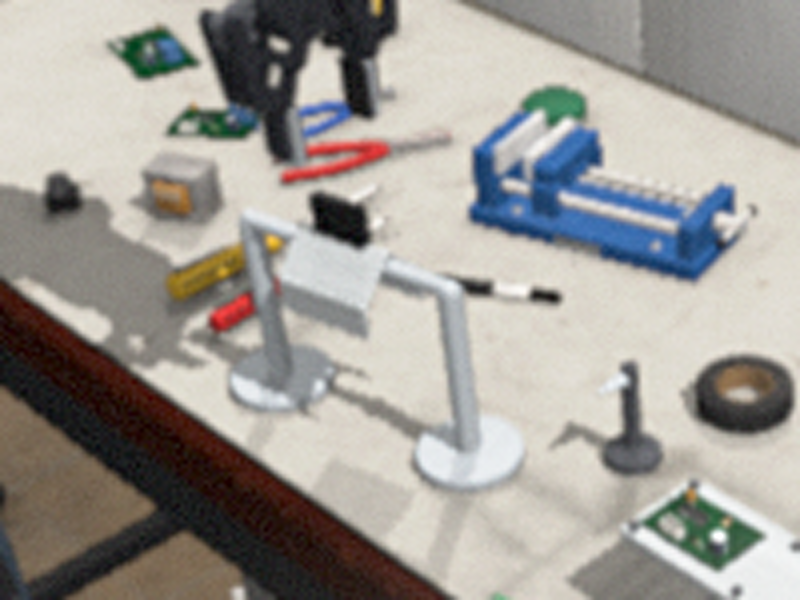

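The guard hangs astride the bar at ~(330,280), upright and released. Next, above the plate.

Call:
move_arm(
  commands="0 0 0 0 0 0.7 1;0 0 0 0 0 0.7 1;0 0 0 0 0 0.65 1;-0.8 0.1 0 0 0 0 1;-1 0.1 0 0 0 0 1;-1 0 0 0 0 0 1;-1 0 0 0 0 0 1;-1 0 0 0 0 0 1;-1 0 0 0 0 0 1;-1 0 0 0 0 0 1",
)

```text
time: 12.1
eef_pos: [440.5, 9.6, 200.9]
eef_rot: [0.707, 0.707, -0.0, -0.0]
contact_force: [0.7, 0.1, 0.1]
grip_width: 85.2
gripper_force: 0.0
```

Call:
move_arm(
  commands="-1 0 0 0 0 0 1;-0.7 0 0 0 0 0 1;0 0 0.6 0 0 0 1;0 0 0.6 0 0 0 1;0 0 0 0 0 0 1",
)

```text
time: 12.72
eef_pos: [439.5, -57.1, 151.9]
eef_rot: [0.708, 0.707, -0.002, -0.001]
contact_force: [-0.1, -0.0, -0.1]
grip_width: 85.2
gripper_force: 0.0
```

Call:
move_arm(
  commands="0 0.08 0.6 0 0 0 1;0 0 0.6 0 0 0 1;0 0 0.6 0 0 0 1;0 0 0.5 0 0 0 1;0 0 0.3 0 0 0 1;0 0 0.1 0 0 0 1;0 0 0 0 0 0 1",
)

```text
time: 13.6
eef_pos: [444.4, -57.2, 45.6]
eef_rot: [0.707, 0.707, 0.0, 0.0]
contact_force: [-0.7, -0.1, 1.2]
grip_width: 85.7
gripper_force: 0.0
```

Call:
move_arm(
  commands="0 -0.04 0.06 0 0 0 0.7;0 0 0 0 0 0 0.55;0 0 0 0 0 0 0.35;0 0 0 0 0 0 0;0 0 0 0 0 0 0;0 0 0 0 0 0 0",
  force=40,
)

```text
time: 14.35
eef_pos: [442.6, -57.1, 43.4]
eef_rot: [0.707, 0.707, 0.0, 0.0]
contact_force: [-1.3, 0.2, 6.8]
grip_width: 59.2
gripper_force: 41.8
```

```bash
cat > m.py <<'E'
from h import *
for n in("scene","top"):
    im,d=env.read_camera(n);cv2.imwrite(f"pics/last_{n}.png",cv2.resize(im[180:330,220:420,::-1],None,fx=4,fy=4,interpolation=2))
    P=cloud(n,d);x,y,h=P[...,0],P[...,1],P[...,2]
    q=P[(h>58)&(h<90)&(x>415)&(x<470)&(y<160)&(y>0)]
    s=q[np.argsort(q[:,1])][-40:]
    t=P[(h>60)&(x>490)&(x<506)&(y>105)&(y<145)]
    print(n,"front",np.round(np.percentile(q[:,1],[99,99.5,100]),1),"z",np.round(np.median(q[:,2]),1),"x",np.percentile(q[:,0],[1,99]),"tip",len(t),np.round(t.mean(0),1),np.round([t[:,1].min(),t[:,1].max()],1))
o=env.get_obs();print(o["eef_pos"],o["contact_force"],o["wrist_torque"],o["time"])
E
python3 m.py
```

```text
scene front [27.1 27.1 27.2] z 70.1 x [415.02108533 467.43736141] tip 5 [501.1 126.2  68.6] [123.6 127.6]
top front [27.2 27.3 27.4] z 69.8 x [430.5785913  468.85344964] tip 11 [500.8 127.8  70.2] [125.5 130.7]
[442.64475222 -57.11005569  43.36065872] [-1.19262306  0.1039777   5.54096297] [0.09010504 0.30261993 0.02298342] 14.45
```

Call:
move_arm(
  commands="0.1 0 0 0 0 0 0;0.25 0 0 0 0 0 0;0.3 0 0 0 0 0 0;0.3 0 0 0 0 0 0;0.3 0 0 0 0 0 0;0.3 0 0 0 0 0 0;0.3 0 0 0 0 0 0;0.3 0 0 0 0 0 0;0.25 0 0 0 0 0 0;0 0 0 0 0 0 0",
)

```text
time: 15.7
eef_pos: [442.4, 40.6, 42.8]
eef_rot: [0.707, 0.708, 0.0, -0.001]
contact_force: [0.0, 3.3, 1.8]
grip_width: 58.8
gripper_force: 42.6
```

```bash
python3 m.py
```

```text
m.py:8: RuntimeWarning: Mean of empty slice.
  print(n,"front",np.round(np.percentile(q[:,1],[99,99.5,100]),1),"z",np.round(np.median(q[:,2]),1),"x",np.percentile(q[:,0],[1,99]),"tip",len(t),np.round(t.mean(0),1),np.round([t[:,1].min(),t[:,1].max()],1))
  ret = um.true_divide(
Traceback (most recent call last):
  File "m.py", line 8, in <module>
    print(n,"front",np.round(np.percentile(q[:,1],[99,99.5,100]),1),"z",np.round(np.median(q[:,2]),1),"x",np.percentile(q[:,0],[1,99]),"tip",len(t),np.round(t.mean(0),1),np.round([t[:,1].min(),t[:,1].max()],1))
                                                                                                                                                                                    ~~~~~~~~~~^^
ValueError: zero-size array to reduction operation minimum which has no identity
```

View pics/last_scene.png

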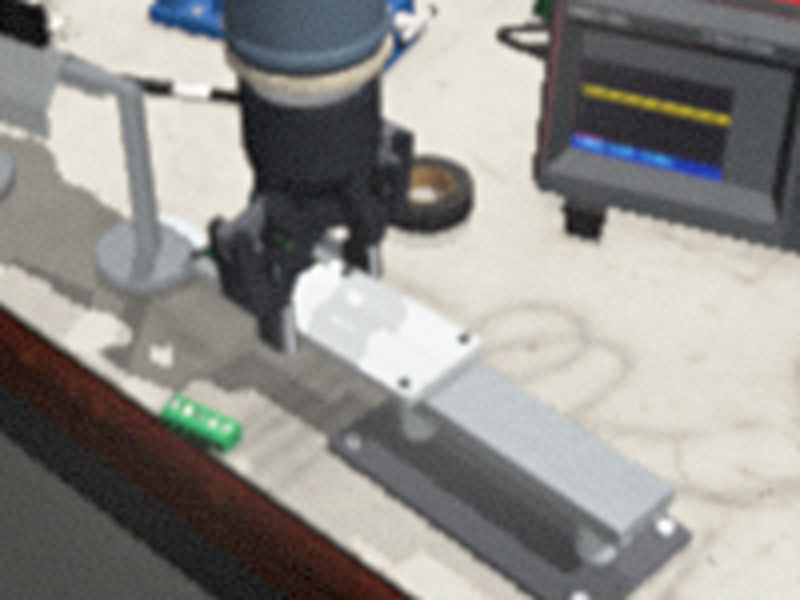

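View pics/last_top.png

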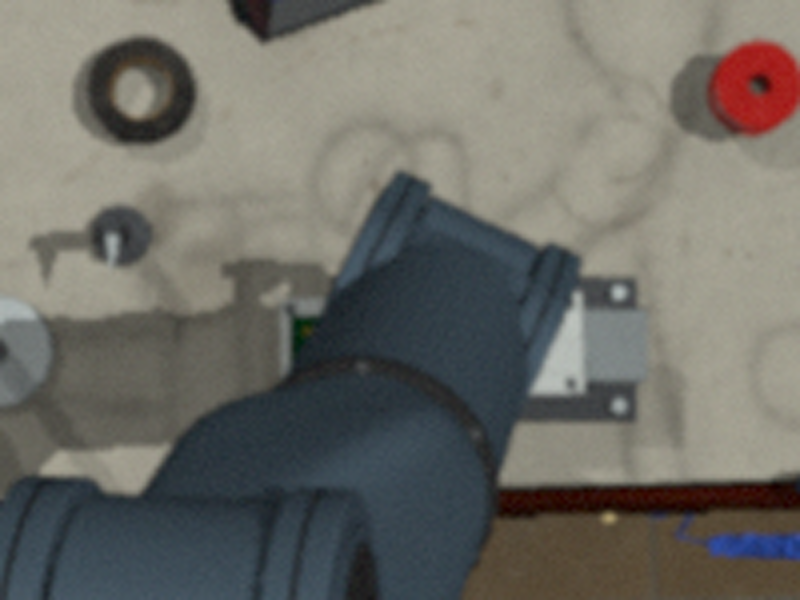

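The scene view shows the plate slid out and level on the bar, its rear edge at ~(440,370). The arm hides its front. The top picture is the stale one from before the slide, so I measure again in the top view.

Run:
```python
from h import *
im,d=env.read_camera("top");P=cloud("top",d);cv2.imwrite("pics/t2.png",cv2.resize(im[180:330,220:420,::-1],None,fx=4,fy=4,interpolation=2))
x,y,h=P[...,0],P[...,1],P[...,2]
q=P[(h>58)&(h<90)&(x>418)&(x<468)&(y<170)&(y>60)]
print("front",len(q),np.round(np.percentile(q[:,1],[90,98,100]),1) if len(q) else "", np.median(q,0))
t=P[(h>60)&(x>488)&(x<506)&(y>105)&(y<145)];print("tip",len(t),np.round(t,1).tolist())
# sub-pixel in image: project z=66 plane points
k,dist,T=K("top")
def pix(p):
    c=(np.linalg.inv(T)@np.r_[p,1])[:3]*[1,-1,-1];return cv2.projectPoints(c[None],np.zeros(3),np.zeros(3),k,dist)[0].ravel()
for yy in(115,120,125,130,135):
    for xx in (425,440,455,487,492,497,502):
        u,v=pix([xx,yy,68.]);g=cv2.getRectSubPix(im,(1,1),(float(u),float(v)))[0,0];print(int(g.mean()),end=" ")
    print(yy,np.round(pix([442,yy,68.]),1))
v=int(round(pix([442,125,68.])[1]));u=int(round(pix([442,125,68.])[0]))
for r in range(v-24,v+8,2): print(r,im[r,u-8:u+9].mean(-1).astype(int))
o=env.get_obs();print(o["eef_pos"],o["contact_force"],o["wrist_torque"],o["time"])
```

```text
front 0  [nan nan nan]
tip 11 [[504.7, 130.0, 74.2], [504.7, 127.7, 72.8], [504.7, 125.3, 73.0], [502.5, 130.3, 71.4], [502.9, 128.4, 66.0], [502.6, 125.8, 68.9], [500.5, 128.4, 66.3], [499.7, 125.3, 74.9], [498.2, 128.6, 65.6], [495.0, 127.8, 74.4], [493.0, 128.2, 69.8]]
36 47 46 72 77 82 80 115 [253.  268.3]
37 47 41 86 81 76 71 120 [250.9 268.3]
36 46 37 84 87 102 127 125 [248.8 268.4]
43 44 34 94 103 116 103 130 [246.7 268.4]
38 39 57 97 98 101 82 135 [244.6 268.5]
244 [150 136 111  92  80  91 133 130  91  68  72  78  82  73  64  64  72]
246 [114 127 116 103  97 110 132 115  78  77  80  83  81  70  61  74  79]
248 [ 99 101  95  95 100 101  97  87  81  84  85  82  70  61  72  81  81]
250 [ 97 100  98  98  99  95  90  82  85  85  88  81  65  65  74  68  53]
252 [99 97 96 97 98 98 87 83 87 89 80 67 48 47 44 44 41]
254 [ 96  92  98  98 117 117  99  85  76  72  59  41  35  44  39  47  47]
256 [ 99  96  96 103 114 100  74  54  50  45  42  37  39  45  44  43  40]
258 [94 92 95 90 75 63 58 47 44 38 39 38 46 40 42 45 46]
260 [86 89 87 81 67 52 41 40 38 42 42 39 38 40 45 47 51]
262 [83 83 85 68 53 42 39 43 41 39 43 43 45 46 44 53 48]
264 [84 80 73 53 42 41 43 40 36 44 45 44 47 46 50 50 51]
266 [80 70 54 42 38 34 40 40 42 43 50 46 47 47 50 51 55]
268 [71 54 41 38 38 40 43 42 42 46 45 48 51 51 49 54 55]
270 [45 33 41 39 41 42 43 49 44 44 46 48 51 51 50 51 59]
272 [42 38 42 42 41 41 42 47 42 47 52 47 51 46 55 55 55]
274 [40 39 39 40 39 37 40 40 43 45 41 44 44 47 45 47 48]
[442.48023261  39.75236991  42.84150157] [-1.14689351  2.27658254  1.90601279] [ 0.36631153 -0.01229858  0.04113995] 15.8
  return _methods._mean(a, axis=axis, dtype=dtype,
  ret = um.true_divide(
```

View pics/t2.png

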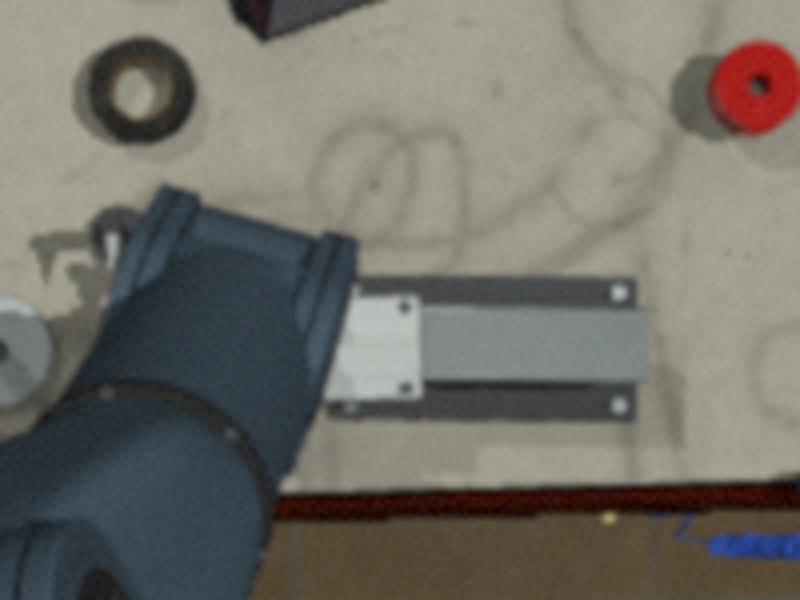

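The top view has the plate's rear edge at ~(421,345) against ~(585,345) before, and the pointer at ~(113,245). I'll get the residual with subpixel edges.

Run:
```python
import cv2,numpy as np
a=cv2.imread("pics/last_top.png").mean(-1);b=cv2.imread("pics/t2.png").mean(-1)
def edge(im,r0,r1,c0,c1):
    p=cv2.GaussianBlur(im,(1,9),0)[r0:r1,c0:c1].mean(0);g=abs(np.diff(cv2.GaussianBlur(p[None],(9,1),0)[0]));i=g.argmax();s=slice(max(i-4,0),i+5)
    return c0+.5+(g[s]*np.arange(len(g))[s]).sum()/g[s].sum()
f=edge(a,315,375,262,292);f2=[edge(a,r,r+10,262,292) for r in range(310,390,15)]
print("front",f,np.round(f2,1),"rear",edge(a,350,380,570,598),edge(b,320,380,408,434))
for r in range(236,266,5):
    p=a[r:r+3,90:140].mean(0);w=np.clip(p-np.percentile(p,75),0,None);print("ptr",r,90+(w*np.arange(50)).sum()/w.sum(),end=" ")
```

```text
front 287.77481799082307 [287.1 287.9 287.9 287.8 286.5 273.1] rear 583.4306884425635 419.3404304738269
ptr 236 111.66037465011125 ptr 241 111.78770242914979 ptr 246 111.81912365165458 ptr 251 111.80292250019126 ptr 256 106.98136173449981 ptr 261 98.44549483013294
```

Call:
move_arm(
  commands="0.06 0 0 0 0 0 0;0 0 0 0 0 0 0;0 0 0 0 0 0 0;0 0 0 0 0 0 0",
)

```text
time: 16.3
eef_pos: [442.6, 40.9, 42.9]
eef_rot: [0.708, 0.707, -0.0, 0.0]
contact_force: [0.0, -1.6, 2.3]
grip_width: 59.4
gripper_force: 42.7
```

Run:
```python
from h import *
im,d=env.read_camera("scene");P=cloud("scene",d);x,y,h=P[...,0],P[...,1],P[...,2]
for s in(-190,-55,-40,-25,-10):
    q=P[(abs(x-441)<14)&(y>s)&(y<s+15)&(h>40)&(h<80)];print(s,len(q),np.round(np.median(q[:,2]),1))
q=P[(h>90)&(h<150)&(abs(x-433)<60)&(abs(y-283)<60)&(im.min(-1)>100)];print("guard",np.round(np.median(q,0)))
o=env.get_obs();print(o["eef_pos"],o["eef_rot"],o["contact_force"],o["gripper_force"],o["time"])
```

```text
-190 75 61.6
-55 80 69.9
-40 57 69.8
-25 61 69.9
-10 56 69.5
guard [420. 275. 126.]
[442.55902465  40.92179071  42.88380017] [ 7.07642390e-01  7.06570752e-01 -1.32652327e-04  5.71087605e-05] [ 0.7996623  -2.36166702  0.91657047] 42.675358057022095 16.35
```

Call:
move_arm(
  commands="0.03 0 0 0 0 0 0;0 0 0 0 0 0 0;0 0 0 0 0 0 0;0 0 0 0 0 0 0",
)

```text
time: 16.85
eef_pos: [442.6, 42.5, 42.9]
eef_rot: [0.707, 0.707, -0.0, -0.0]
contact_force: [0.2, -1.2, 0.6]
grip_width: 59.3
gripper_force: 42.7
```

```bash
python3 -c "
from station import env
print(env.job_done())"
```

```text
the job is handed in; nothing more can be done
None
```

The job is handed in, with no verdict returned: the guard hangs released astride the middle of the bar, and the plate is still gripped and level on the stand, its front edge an estimated 1–2 mm from the pointer tip (worked out from its rear edge and the arm's travel, because the arm hid the front).

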